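# Purge the torch's gas lines at the sprung valve plates

## Task

Purge the two torch lines: first press the red-padded corner of the fuel plate down with a fingertip until its pointer stands in the green window of its scale, keep it there for two seconds without letting it run past the green, then let go so that the plate springs back up. Then do the same with the blue-padded corner of the oxygen plate. Only press with the finger: pick nothing up, leave the green windows as they are set and leave everything else on the bench where it is.

Things in the scene. Friction and masses are not known exactly. Their poses are not given: they have to be found in the camera images.
- fuel_base: Fixed foot of the fuel-gas valve mount: dark steel plate 150 mm square, 12 mm thick, set cornerwise: its own x axis runs along a diagonal, from the corner with the red pad (-x, robot side, apart from some yaw) to the corner with the scale (+x). Origin on the bench under its middle. The mount is about 240 mm long, 210 wide, 215 high at the scale.
- fuel_plate: Aluminium fuel-gas tilt plate, 140 mm square, 8 thick, red pad on its robot-side corner, on ball pivots at its left and right corners. Origin mid-plate on the pivot axis (own y), 55 mm above the bench. Pressing its red corner pad lifts the far corner with the pointer. A spring returns it level: 3 N on the pad to start, 0.37 N more per mm; hard stop at 25 mm of pad travel.
- fuel_pad (a point): Centre of the top of the red press pad, a round button 26 mm across standing 8 mm above the plate, 84 mm from the pivot axis, 67 mm above the bench at rest.
- fuel_pointer (a point): Tip of the black pointer (a 4 mm bent wire that lies across the scale), 180 mm from the pivot axis and at rest 45 degrees above level beyond it; it moves with the plate, up and back towards the robot, 2.1 mm per mm of pad travel.
- fuel_mark (a point): Middle of the green window on the fuel-gas mount's white curved scale (36 mm wide, red end): coincides with fuel_pointer when the pointer is mid-window. The window is 15 mm long along the pointer's path; own z points along that path, the way it moves when pressed. Set anew each time, 20 to 36 mm along the path from the pointer's rest (9 to 17 mm of pad travel).
- oxy_base: Fixed foot of the oxygen valve mount: dark steel plate 150 mm square, 12 mm thick, set cornerwise: its own x axis runs along a diagonal, from the corner with the blue pad (-x, robot side, apart from some yaw) to the corner with the scale (+x). Origin on the bench under its middle. The mount is about 240 mm long, 210 wide, 215 high at the scale.
- oxy_plate: Aluminium oxygen tilt plate, 140 mm square, 8 thick, blue pad on its robot-side corner, on ball pivots at its left and right corners. Origin mid-plate on the pivot axis (own y), 55 mm above the bench. Pressing its blue corner pad lifts the far corner with the pointer. A spring returns it level: 3 N on the pad to start, 0.37 N more per mm; hard stop at 25 mm of pad travel.
- oxy_pad (a point): Centre of the top of the blue press pad, a round button 26 mm across standing 8 mm above the plate, 84 mm from the pivot axis, 67 mm above the bench at rest.
- oxy_pointer (a point): Tip of the black pointer (a 4 mm bent wire that lies across the scale), 180 mm from the pivot axis and at rest 45 degrees above level beyond it; it moves with the plate, up and back towards the robot, 2.1 mm per mm of pad travel.
- oxy_mark (a point): Middle of the green window on the oxygen mount's white curved scale (36 mm wide, red end): coincides with oxy_pointer when the pointer is mid-window. The window is 15 mm long along the pointer's path; own z points along that path, the way it moves when pressed. Set anew each time, 20 to 36 mm along the path from the pointer's rest (9 to 17 mm of pad travel).
- frit_jar: Small amber glass jar with steel cap, 44 mm across, 70 mm high, standing between the two mounts; origin under its middle. Bystander.
- bead_dish: White dish of glass beads, 80 mm across, 18 mm high; origin under its middle. Bystander.
- paddle: Black graphite marver paddle lying flat, blade 90 x 60 x 10 mm, wooden handle 120 mm long; origin where blade and handle meet. Bystander.
- rod_jar: Glass jar 80 mm across, 110 mm high, full of coloured glass rods up to 310 mm high; origin under its middle. Bystander.
- pick: Pick with orange handle lying on the bench, 170 mm long; origin on the bench under its middle. Bystander.
- release_jar: White jar 64 mm across, 85 mm high; origin under its middle. Bystander.
- tea_mug: Blue mug 80 mm across, 90 mm high; origin under its middle. Bystander.

How it is judged:
By the outcome, as a careful person would: the job done as asked, in the order asked, and still so for the second after the job is handed in, with the robot touching nothing.
It also fails if it takes over 58 s, if anything falls off the work surface, if the arm or the gripper's body presses on something with over 40 N, if the wrist force passes 120 N, or if a joint passes its speed limit or range.

## Robot

A 7-joint arm with a two-finger parallel gripper is mounted at the origin on the work surface. World frame = base frame: x ahead of the robot, y to its left, z up, the work surface at z = 0. Lengths are in m, angles in rad, forces in N, time in s.
With the tool pointing down it reaches from about 0.4 to 0.85 m from the base axis. Payload 4.5 kg.
Tool frame: the origin (TCP) lies at the very end of the fingers, on their centre line; the grasp point (between the pads) lies 19 mm behind it; z points along the fingers, y is the line along which they close (so a half turn about z gives the same grasp; the last joint's range is limited). The gripper opens to 88 mm and grips with 3 to 60 N. Pads are 18 mm wide; open, the fingers measure 123 mm over their backs; the gripper's body (75 mm by 187 mm) begins 45 mm behind the grasp point.
Start: joints at [1.307, 0.689, -0.195, 1.565, 0.157, 0.902, -0.215], TCP at [0.183, -0.598, 0.239] pointing down, gripper open.
Joint ranges: [-3.01, 3.01], [-0.46, 2.08], [-1.47, 1.51], [0.13, 2.56], [-1, 4.14], [0.04, 2.09], [-2.66, 2.66]. Speed limits (rad/s): [2.57, 2.57, 3.14, 3.14, 3.14, 3.14, 3.14].

## Interface

Orientations are given as a unit quaternion [x, y, z, w].
In Python, from plant import r, eyes, nets gives the robot as it stands.
- The arm moves only by the shell command python3 -m pendant 'ROWS' [FORCE]. ROWS is JSON, a list of rows, each an object of numbers: "claw": the opening, from 0 (shut) to 1 (fully open); "dx", "dy", "dz": the shift along the world's x, y, z in mm; "twist": the turn about the world's z in rad. In form: [{"claw": .., "dx": .., "dy": .., "dz": .., "twist": ..}, ...]. A call has 1 to 8 rows; each row is the pose to reach, as a shift and turn from the pose commanded when the call began; what a row does not reach only later rows make up. A row lasts 1/10 s, in which the tool goes at most 50 mm and 8.59 degrees, less where a joint would pass 70% of its speed; a pose out of reach is approached as far as the arm can. A call with a gripper value outside its range is refused whole. The fingers move at their own pace and stop on an object; FORCE is the grip in N (left out, the last holds). Time passes only in rows, so rows that repeat a pose let the fingers close. It gives the time, the measured TCP pose, the force, the opening and the grip force at its end, in the units of the state.
- r.get_state(): the state, without advancing time (a new reading comes with each control period).
- eyes.snapshot(name): name is "scene" or "side" or "wrist"; returns (picture, depth): 400x640x3 uint8, blue, green, red; 400x640 float32, m along the optical axis (not along the pixel's ray), 0 where there is no reading.
- eyes.camera_info(name): a dict with "K" (3x3 intrinsics, pixels), "world_to_cam" (4x4, takes a point from world to camera coordinates); the wrist camera has in their place "T_tool_cam" (4x4, takes a point from camera to tool coordinates, whose origin is the TCP and whose axes are the flange's). Camera axes: x right, y down, z forward; pixel columns grow to the right and rows downward; lengths in m; the calibration is good to about 2 mm. A picture is of the moment at which its call begins: read the wrist's pose just before it. camera_info takes no time and is no camera call.
- r.finish_job(): hands the job in; it is judged then, once.
Trained networks look in the newest picture that a camera, given by its name, has taken for a name from the list of things; names that differ only in an ending like _2 or _b are one class to them, and where a whole thing is asked for, a point or a joint stands for the part that bears it (a point fixed in the world has none). Each returns a list of dicts, best first, with "confidence" (0 to 1); they miss things now and then, are a little off and sometimes report something else, mostly with a low value. They report only what shows in the picture. A call takes as long as a camera call.
- nets.spot_in(camera, query): "box" ([left, top, width, height] as shares, 0 to 1, of the picture: columns of its width, rows of its height, round what is visible of it).
- nets.place_of(camera, query): "position" ([column, row] as shares, 0 to 1, of the picture: columns of its width, rows of its height: a listed point, or the origin of a listed thing).
The state is a dict: "clock": time; "q": joint angles; "qd": joint speeds; "joint_torque": joint torques, N m; "tool_pos": TCP position; "eef_rot": TCP orientation; "contact_force": force on the tool from outside, world axes, zero at the start; "moment": the same for the moment, N m; "opening": opening from 0.0 (shut) to 1.0 (fully open); "finger_force": force on a finger pad.
Only numpy, scipy, OpenCV 4.12 (cv2) and the standard library are available. Lean on these libraries where they do the work, as an engineer would, in place of code of your own. Each camera call takes 0.05 s, during which the arm holds its last target. There are 200 camera calls.

## Working session

There is one attempt and no reset: what is moved stays moved. The work goes in short steps, Python scripts to look and compute and a shell command to move; the robot and the scene stay as the last step left them, time stands still between calls to the robot, and variables do not carry over. Pictures are saved under pics/ and viewed, at most 11 in all, crops included, and the job is handed in when it is done.

```bash
mkdir -p pics
cat > h.py <<'E'
from plant import r, eyes, nets
import numpy as np, cv2
from scipy.spatial.transform import Rotation as R
def cam(n,st=None):
    i=eyes.camera_info(n);K=np.array(i["K"])
    if n=="wrist":
        T=np.eye(4);T[:3,:3]=R.from_quat(st["eef_rot"]).as_matrix();T[:3,3]=st["tool_pos"]
        return K,T@np.array(i["T_tool_cam"])
    return K,np.linalg.inv(np.array(i["world_to_cam"]))
def ray(K,T,p):
    d=T[:3,:3]@np.linalg.solve(K,[p[0],p[1],1]); return T[:3,3],d
def lift(K,T,p,dep):
    o,d=ray(K,T,p);u,v=int(round(p[0])),int(round(p[1]))
    w=dep[max(v-2,0):v+3,max(u-2,0):u+3];w=w[w>0]
    return o+d*np.median(w) if len(w) else None
def tri(rays):
    A=np.zeros((3,3));b=np.zeros(3)
    for o,d in rays:
        d=d/np.linalg.norm(d);P=np.eye(3)-np.outer(d,d);A+=P;b+=P@o
    x=np.linalg.solve(A,b)
    return x,[np.linalg.norm(np.cross(x-o,d/np.linalg.norm(d))) for o,d in rays]
def proj(K,T,x):
    c=np.linalg.inv(T)@np.append(x,1);p=K@c[:3];return p[:2]/p[2]
E
python3 - <<'E'
from h import *
np.set_printoptions(precision=3,suppress=True)
st=r.get_state();print(st["clock"],st["tool_pos"],st["eef_rot"],st["contact_force"])
D={};ims=[]
for n in("scene","side"):
    im,dep=eyes.snapshot(n);K,T=cam(n);print(n,T[:3,3]);cv2.imwrite(f"pics/{n}0.png",im)
    for q in("fuel_pad","oxy_pad","fuel_pointer","oxy_pointer","fuel_mark","oxy_mark","fuel_base","oxy_base","fuel_plate","oxy_plate"):
        for x in nets.place_of(n,q)[:1]:
            p=np.array(x["position"])*[640,400];D.setdefault(q,[]).append(ray(K,T,p))
            print(q,round(x["confidence"],2),p,lift(K,T,p,dep))
for q,v in D.items():
    if len(v)==2: print(q,*tri(v))
E
```

```text
0.0 [ 0.183 -0.597  0.238] [ 0.989  0.148 -0.    -0.001] [-0.372 -0.077 -0.025]
scene [ 1.282 -0.707  0.974]
fuel_pad 0.94 [251.392 251.52 ] [ 0.52  -0.181  0.066]
oxy_pad 0.8 [344.   176.48] [0.457 0.218 0.065]
fuel_pointer 0.64 [321.472 261.12 ] [ 0.736 -0.151  0.174]
oxy_pointer 0.58 [409.216 174.32 ] [0.668 0.238 0.177]
fuel_mark 0.41 [306.624 246.08 ] [ 0.702 -0.162  0.202]
oxy_mark 0.63 [402.176 163.32 ] [0.641 0.237 0.199]
fuel_base 0.7 [276.672 289.8  ] [ 0.654 -0.212  0.059]
oxy_base 0.63 [359.808 204.32 ] [0.572 0.162 0.059]
fuel_plate 0.72 [275.52 278.4 ] [ 0.625 -0.191  0.06 ]
oxy_plate 0.78 [364.672 192.2  ] [0.547 0.21  0.062]
side [0.285 0.898 0.837]
fuel_pad 0.73 [354.88 187.92] [ 0.528 -0.177  0.059]
oxy_pad 0.66 [339.392 288.12 ] [0.456 0.225 0.065]
fuel_pointer 0.71 [284.224 140.68 ] [ 0.881 -0.471 -0.001]
oxy_pointer 0.91 [249.472 231.32 ] [0.675 0.22  0.168]
fuel_mark 0.6 [372.032 240.   ] [ 0.433 -0.019  0.013]
oxy_mark 0.56 [258.176 226.92 ] [ 0.759  0.023 -0.001]
fuel_base 0.62 [330.112 197.   ] [ 0.586 -0.114  0.055]
oxy_base 0.73 [305.792 294.2  ] [0.524 0.2
[... 434 characters left out ...]
pointer [0.669 0.233 0.18 ] [np.float64(0.0012956470884459641), np.float64(0.0012956470884459607)]
fuel_mark [ 0.479 -0.015 -0.021] [np.float64(0.05080613426663188), np.float64(0.05080613426663192)]
oxy_mark [0.644 0.234 0.202] [np.float64(0.00044350774607290695), np.float64(0.0004435077460727832)]
fuel_base [ 0.609 -0.181  0.001] [np.float64(0.0038462501650859023), np.float64(0.003846250165086104)]
oxy_base [0.536 0.215 0.005] [np.float64(0.00533126708533943), np.float64(0.005331267085339265)]
fuel_plate [ 0.614 -0.188  0.051] [np.float64(0.004900427787128859), np.float64(0.004900427787128668)]
oxy_plate [0.539 0.152 0.109] [np.float64(0.044342296369314756), np.float64(0.04434229636931472)]
```

View pics/scene0.png

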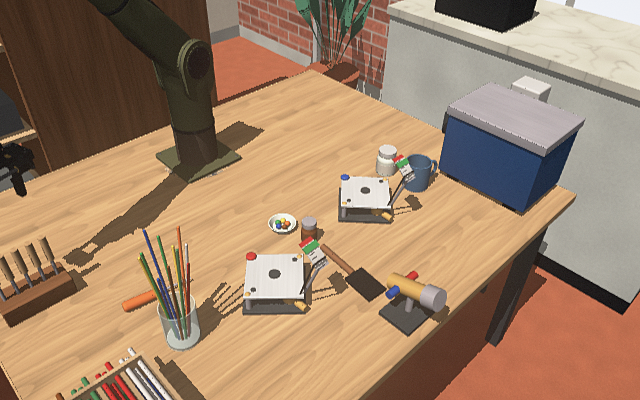

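View pics/side0.png

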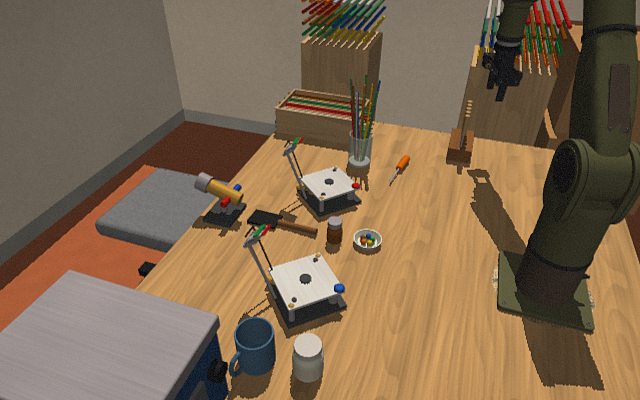

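The scene picture shows the fuel mount (red pad about 251,257) and the oxygen mount (blue pad about 344,177). In the side picture the pads are near (355,186) and (340,288). The rod jar is beside the fuel mount, so I'll check its position, the wrist camera mounting and close-ups of the scales.

Run:
```python
from h import *
np.set_printoptions(precision=3,suppress=True)
print(np.array(eyes.camera_info("wrist")["T_tool_cam"]),eyes.camera_info("wrist")["K"])
D={}
for n in("scene","side"):
    im,dep=eyes.snapshot(n);K,T=cam(n)
    for q in("rod_jar","frit_jar"):
        for x in nets.place_of(n,q)[:1]:
            p=np.array(x["position"])*[640,400];D.setdefault(q,[]).append(ray(K,T,p))
    if n=="scene":
        a=cv2.resize(im[225:285,270:350],None,fx=5,fy=5,interpolation=2);b=cv2.resize(im[140:200,365:445],None,fx=5,fy=5,interpolation=2)
        cv2.imwrite("pics/crop.png",np.hstack([a,b]))
for q,v in D.items():
    if len(v)==2: print(q,*tri(v))
```

```text
[[ 0.    -0.952 -0.307  0.08 ]
 [ 1.    -0.     0.001 -0.   ]
 [-0.001 -0.307  0.952 -0.147]
 [ 0.     0.     0.     1.   ]] [[354.606   0.    317.286]
 [  0.    354.606 195.457]
 [  0.      0.      1.   ]]
rod_jar [ 0.574 -0.428 -0.003] [np.float64(0.007325209767930147), np.float64(0.007325209767930176)]
frit_jar [0.533 0.003 0.001] [np.float64(0.00022236838654592124), np.float64(0.00022236838654568264)]
```

View pics/crop.png

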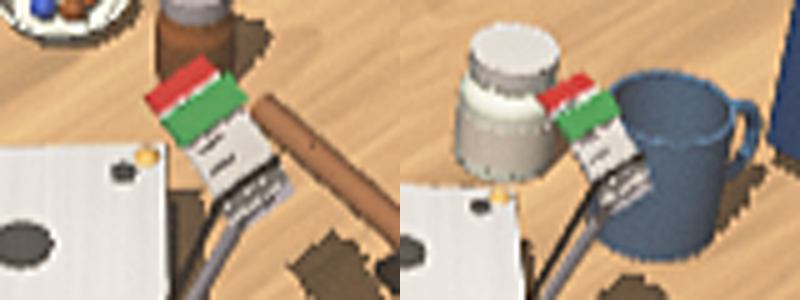

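Both scales read clearly in the scene view: each pointer stands below its green window, with red above. I'll move to above the fuel pad with the gripper shut, keeping clear of the rod jar.

```bash
python3 -m pendant '[{"claw":0,"dx":150,"dy":350,"dz":0,"twist":-0.2},{"claw":0,"dx":150,"dy":350,"dz":0,"twist":-0.2},{"claw":0,"dx":150,"dy":350,"dz":0,"twist":-0.2},{"claw":0,"dx":150,"dy":350,"dz":0,"twist":-0.2},{"claw":0,"dx":150,"dy":350,"dz":0,"twist":-0.2},{"claw":0,"dx":150,"dy":350,"dz":0,"twist":-0.2},{"claw":0,"dx":150,"dy":350,"dz":0,"twist":-0.2},{"claw":0,"dx":150,"dy":350,"dz":0,"twist":-0.2}]' 20
python3 -m pendant '[{"claw":0,"dx":180,"dy":67,"dz":-80,"twist":0},{"claw":0,"dx":180,"dy":67,"dz":-80,"twist":0},{"claw":0,"dx":180,"dy":67,"dz":-80,"twist":0},{"claw":0,"dx":180,"dy":67,"dz":-80,"twist":0},{"claw":0,"dx":180,"dy":67,"dz":-80,"twist":0},{"claw":0,"dx":180,"dy":67,"dz":-80,"twist":0},{"claw":0,"dx":180,"dy":67,"dz":-80,"twist":0}]'
cat > look.py <<'E'
import sys
from h import *
np.set_printoptions(precision=4,suppress=True)
w,tag=sys.argv[1],sys.argv[2]
st=r.get_state();print(st["clock"],st["tool_pos"],st["opening"],st["contact_force"])
im,dep=eyes.snapshot("wrist");K,T=cam("wrist",st)
for x in nets.place_of("wrist",w+"_pad")[:1]:
    p=np.array(x["position"])*[640,400];print("pad",x["confidence"],p,lift(K,T,p,dep))
    o,d=ray(K,T,p);print("at z=.067",o+d*(.067-o[2])/d[2])
print("tip px",proj(K,T,np.array(st["tool_pos"])))
cv2.imwrite(f"pics/w_{tag}.png",im)
im,dep=eyes.snapshot("scene");K,T=cam("scene")
for q in("pointer","mark"):
    for x in nets.place_of("scene",f"{w}_{q}")[:1]:
        p=np.array(x["position"])*[640,400];print(q,x["confidence"],p,lift(K,T,p,dep))
cv2.imwrite(f"pics/s_{tag}.png",im)
E
python3 look.py fuel a
```

```text
clock: 2.2
tool_pos: [0.3347, -0.2441, 0.239]
eef_rot: [0.999, 0.051, 0.0, -0.0]
contact_force: [-0.1, -0.0, 0.0]
opening: 0.301
finger_force: 0.0
clock: 2.9
tool_pos: [0.5119, -0.1815, 0.159]
eef_rot: [0.999, 0.048, -0.001, 0.0]
contact_force: [-0.8, 0.0, -0.3]
opening: 0.004
finger_force: 0.0
2.9 [ 0.5119 -0.1815  0.159 ] 0.004247667638401284 [-0.8348  0.0221 -0.3172]
pad 0.97 [333.312 181.   ] [ 0.5267 -0.1911  0.0683]
at z=.067 [ 0.5263 -0.1912  0.067 ]
tip px [317.9181 262.2206]
pointer 0.84 [320.576 263.   ] [ 0.7362 -0.1534  0.1701]
mark 0.53 [309.184 243.92 ] [ 0.7012 -0.1546  0.2031]
```

View pics/w_a.png

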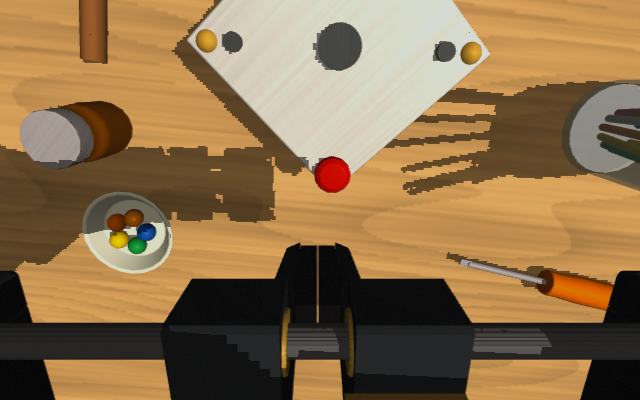

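The wrist view shows the red pad at about (332,174) and the finger seam at column 317. The pivot balls are at (206,41) and (471,53). I'll refine the pad by colour and work out the window from the arc model.

```bash
cat > meas.py <<'E'
import sys
from h import *
from scipy.optimize import least_squares
np.set_printoptions(precision=4,suppress=True)
w,tag=sys.argv[1],sys.argv[2]
def blob(m,near):
    n,l,s,c=cv2.connectedComponentsWithStats(m.astype(np.uint8))
    ok=[i for i in range(1,n) if s[i,4]>=8 and np.linalg.norm(c[i]-near)<40]
    i=max(ok,key=lambda i:s[i,4]) if ok else None
    return (c[i],s[i,4]) if ok else (None,0)
def hsv(im):
    h=cv2.cvtColor(im,cv2.COLOR_BGR2HSV);return h[...,0].astype(int),h[...,1],h[...,2]
st=r.get_state();im=cv2.imread(f"pics/w_{tag}.png");K,T=cam("wrist",st)
h,s,v=hsv(im)
col=((h<6)|(h>174))&(s>180)&(v>100) if w=="fuel" else (h>105)&(h<125)&(s>140)&(v>60)
p,a=blob(col,np.array([float(x) for x in sys.argv[3:5]]))
def atz(p,z):
    o,d=ray(K,T,p);return o+d*(z-o[2])/d[2]
pad=atz(p,.066);print("pad px",p,a,pad)
b=[atz(np.array([float(x) for x in sys.argv[i:i+2]]),.06) for i in(5,7)]
print("balls",b,np.linalg.norm(b[0]-b[1]))
mid=(b[0]+b[1])/2;x=mid[:2]-pad[:2];yaw=np.arctan2(x[1],x[0])
ax=b[0]-b[1];print("pad-mid",np.linalg.norm(x),"yaw",yaw,"yaw from balls",np.arctan2(-ax[0],ax[1]))
u=np.array([np.cos(yaw),np.sin(yaw),0]);piv=pad+.084*u;piv[2]=.055
im=cv2.imread(f"pics/s_{tag}.png");K,T=cam("scene")
arc=lambda s:piv+.18*(np.cos(np.pi/4+s/.18)*u+np.sin(np.pi/4+s/.18)*np.array([0,0,1]))
h,s,v=hsv(im)
near=proj(K,T,arc(.028))
g,a=blob((h>50)&(h<85)&(s>100),near);print("rest px",proj(K,T,arc(0)),"green px",g,a)
S=np.linspace(0,.06,121);P=np.array([proj(K,T,arc(t)) for t in S])
i=np.argmin(np.linalg.norm(P-g,axis=1));print("s mark",S[i],"off",P[i]-g,"pad travel mm",S[i]*1000/180*84)
E
python3 meas.py fuel a 332 174 206 41 471 53
```

```text
pad px [332.18   174.7295] 950 [ 0.5312 -0.19    0.066 ]
balls [array([ 0.6099, -0.1003,  0.06  ]), array([ 0.6192, -0.2711,  0.06  ])] 0.17108069663710324
pad-mid 0.08339775012557954 yaw 0.05187396846230607 yaw from balls 0.05426742122806938
rest px [313.9569 266.4408] green px [310.3714 246.5143] 105
s mark 0.0385 off [-6.5348  4.7847] pad travel mm 17.966666666666665
```

Run:
```python
from h import *
np.set_printoptions(precision=4,suppress=True)
im=cv2.imread("pics/s_a.png");K,T=cam("scene")
st=r.get_state();print(st["tool_pos"],st["eef_rot"],st["q"])
for x in([.5312,-.19,.066],[.6099,-.1003,.06],[.6192,-.2711,.06],st["tool_pos"]):print(proj(K,T,np.array(x)))
h=cv2.cvtColor(im,cv2.COLOR_BGR2HSV);m=((h[...,0]<6)|(h[...,0]>174))&(h[...,1]>180)&(h[...,2]>90)
n,l,s,c=cv2.connectedComponentsWithStats(m.astype(np.uint8));print([(c[i],s[i,4]) for i in range(1,n) if 220<c[i][0]<340 and 220<c[i][1]<320])
a=im[225:325,225:345].copy();cv2.imwrite("pics/c2.png",cv2.resize(a,None,fx=6,fy=6,interpolation=2))
```

```text
[ 0.5126 -0.1815  0.1595] [0.9988 0.048  0.0002 0.0003] [ 0.2923  0.6953 -0.0613  1.8928  0.0756  0.5551 -1.2939]
[251.1838 255.6288]
[299.5667 256.4404]
[247.2517 294.6224]
[246.6373 222.0241]
[(array([309.6667, 239.3333]), np.int32(9)), (array([302.2857, 243.8571]), np.int32(14)), (array([248.    , 253.3333]), np.int32(3)), (array([250.5385, 257.8462]), np.int32(13))]
```

View pics/c2.png

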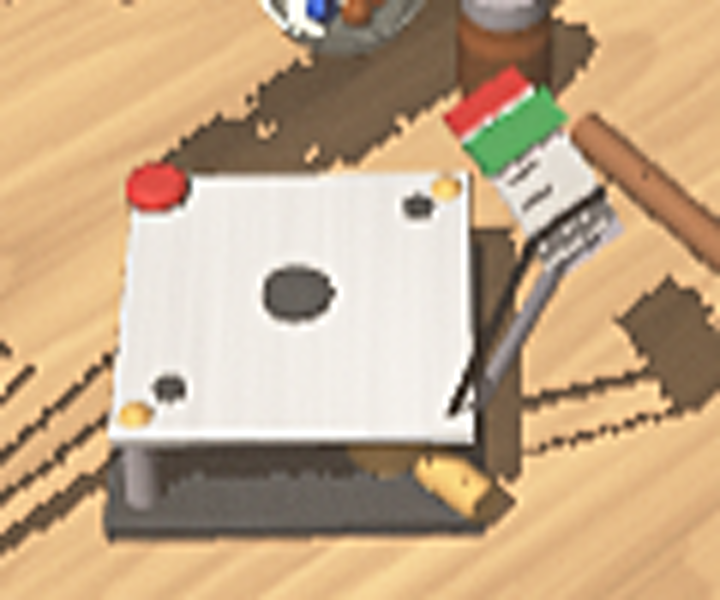

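The projected pad and pivot balls fall on their pictures at (251,256), (299.5,256) and (247.5,294), so the calibration holds. The wire bends at (315,265) and lies across a scale that is offset sideways. I'll solve the window position with a lateral offset.

```bash
cat >> meas.py <<'E'
lat=np.array([-u[1],u[0],0])
f=lambda z:proj(K,T,arc(z[0])+z[1]*lat)-g
z=least_squares(f,[.03,.015],x_scale=.01).x
print("s mark",z,"pad drop mm",[84*np.sin(t)+12*(1-np.cos(t)) for t in((z[0]-.005)/.18,z[0]/.18,(z[0]+.005)/.18)],"rest px",proj(K,T,arc(0)),proj(K,T,arc(0)+z[1]*lat),proj(K,T,arc(0)+.036*lat))
E
python3 meas.py fuel a 332 174 206 41 471 53|tail -1
```

```text
s mark [0.0386 0.02  ] pad drop mm [np.float64(15.799328815541529), np.float64(18.15221900350561), np.float64(20.50036241413677)] rest px [313.9569 266.4408] [320.4171 261.5378] [325.4817 257.694 ]
```

```bash
python3 -m pendant '[{"claw":0,"dx":16,"dy":-9,"dz":-20,"twist":-0.045},{"claw":0,"dx":16,"dy":-9,"dz":-60,"twist":-0.045},{"claw":0,"dx":16,"dy":-9,"dz":-78,"twist":-0.045},{"claw":0,"dx":16,"dy":-9,"dz":-78,"twist":-0.045},{"claw":0,"dx":16,"dy":-9,"dz":-78,"twist":-0.045}]'
python3 -m pendant '[{"claw":0,"dx":0,"dy":0,"dz":-7,"twist":0},{"claw":0,"dx":0,"dy":0,"dz":-13,"twist":0},{"claw":0,"dx":0,"dy":0,"dz":-18,"twist":0},{"claw":0,"dx":0,"dy":0,"dz":-22,"twist":0},{"claw":0,"dx":0,"dy":0,"dz":-22,"twist":0},{"claw":0,"dx":0,"dy":0,"dz":-22,"twist":0}]'
python3 - <<'E'
from h import *
im,_=eyes.snapshot("scene");cv2.imwrite("pics/p1.png",cv2.resize(im[225:285,270:350],None,fx=8,fy=8,interpolation=2))
E
```

```text
clock: 3.65
tool_pos: [0.5294, -0.1899, 0.0813]
eef_rot: [1.0, 0.026, 0.0, 0.0]
contact_force: [-0.4, -0.5, -0.6]
opening: 0.003
finger_force: 0.0
clock: 4.25
tool_pos: [0.5294, -0.1898, 0.0592]
eef_rot: [1.0, 0.026, 0.0, 0.0]
contact_force: [-2.1, -0.6, 6.2]
opening: 0.005
finger_force: 3.4
```

View pics/p1.png

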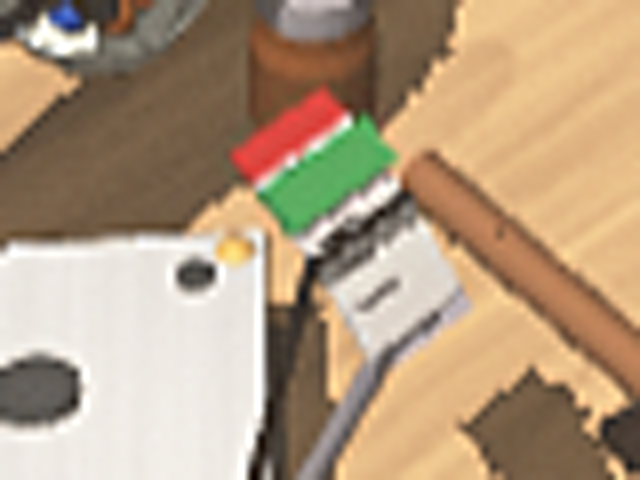

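The crop shows the pointer wire at about (360,220), just below the green, whose centre is at (327,175). It needs roughly 6.5 mm more finger travel.

```bash
python3 -m pendant '[{"claw":0,"dx":0,"dy":0,"dz":-2,"twist":0},{"claw":0,"dx":0,"dy":0,"dz":-4,"twist":0},{"claw":0,"dx":0,"dy":0,"dz":-6,"twist":0},{"claw":0,"dx":0,"dy":0,"dz":-6.5,"twist":0},{"claw":0,"dx":0,"dy":0,"dz":-6.5,"twist":0}]'
python3 - <<'E'
from h import *
im,_=eyes.snapshot("scene");cv2.imwrite("pics/p2.png",cv2.resize(im[225:285,270:350],None,fx=8,fy=8,interpolation=2))
E
```

```text
clock: 4.8
tool_pos: [0.5293, -0.1899, 0.0531]
eef_rot: [1.0, 0.026, 0.0, 0.0]
contact_force: [-2.4, 1.3, 9.5]
opening: 0.007
finger_force: 4.6
```

View pics/p2.png

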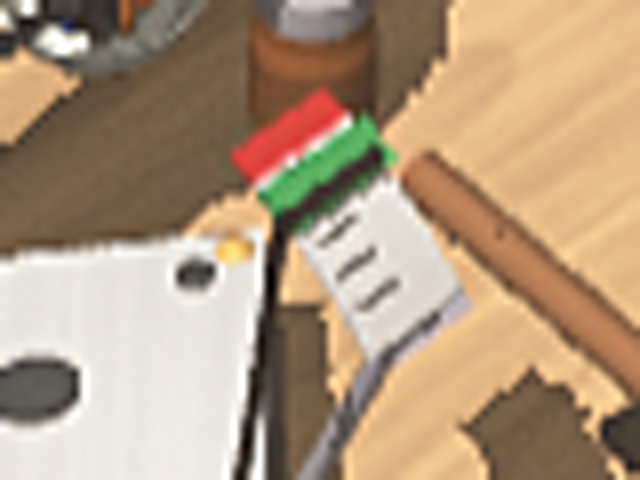

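The wire at (332,187) is inside the green but a little below its middle. I'll go 1.5 mm further, hold, then release.

```bash
python3 -m pendant '[{"claw":0,"dx":0,"dy":0,"dz":-0.8,"twist":0},{"claw":0,"dx":0,"dy":0,"dz":-1.5,"twist":0},{"claw":0,"dx":0,"dy":0,"dz":-1.5,"twist":0},{"claw":0,"dx":0,"dy":0,"dz":-1.5,"twist":0},{"claw":0,"dx":0,"dy":0,"dz":-1.5,"twist":0},{"claw":0,"dx":0,"dy":0,"dz":-1.5,"twist":0},{"claw":0,"dx":0,"dy":0,"dz":-1.5,"twist":0},{"claw":0,"dx":0,"dy":0,"dz":-1.5,"twist":0}]'
for i in 1 2 3; do python3 -m pendant '[{"claw":0,"dx":0,"dy":0,"dz":0,"twist":0},{"claw":0,"dx":0,"dy":0,"dz":0,"twist":0},{"claw":0,"dx":0,"dy":0,"dz":0,"twist":0},{"claw":0,"dx":0,"dy":0,"dz":0,"twist":0},{"claw":0,"dx":0,"dy":0,"dz":0,"twist":0},{"claw":0,"dx":0,"dy":0,"dz":0,"twist":0},{"claw":0,"dx":0,"dy":0,"dz":0,"twist":0},{"claw":0,"dx":0,"dy":0,"dz":0,"twist":0}]'; done
python3 - <<'E'
from h import *
im,_=eyes.snapshot("scene");cv2.imwrite("pics/p3.png",cv2.resize(im[225:285,270:350],None,fx=8,fy=8,interpolation=2))
E
```

```text
clock: 5.65
tool_pos: [0.5294, -0.1899, 0.0517]
eef_rot: [1.0, 0.026, 0.0, 0.0]
contact_force: [-1.1, 0.2, 10.4]
opening: 0.005
finger_force: 4.9
clock: 6.45
tool_pos: [0.5294, -0.1899, 0.0517]
eef_rot: [1.0, 0.026, 0.0, 0.0]
contact_force: [-1.9, 0.0, 9.6]
opening: 0.006
finger_force: 4.9
clock: 7.25
tool_pos: [0.5294, -0.1899, 0.0517]
eef_rot: [1.0, 0.026, 0.0, 0.0]
contact_force: [-2.7, 0.9, 9.8]
opening: 0.003
finger_force: 4.9
clock: 8.05
tool_pos: [0.5294, -0.1899, 0.0517]
eef_rot: [1.0, 0.026, 0.0, 0.0]
contact_force: [-2.4, 0.4, 9.8]
opening: 0.003
finger_force: 4.9
```

View pics/p3.png

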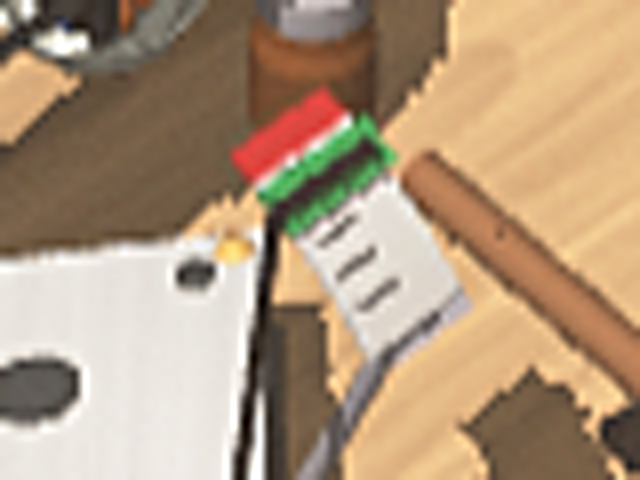

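The pointer at (327,180) sits mid-green and was held for more than 2.4 s. Now I'll release and go over to the oxygen mount.

```bash
python3 -m pendant '[{"claw":0,"dx":0,"dy":0,"dz":8,"twist":0},{"claw":0,"dx":0,"dy":0,"dz":20,"twist":0},{"claw":0,"dx":0,"dy":0,"dz":60,"twist":0},{"claw":0,"dx":0,"dy":0,"dz":108,"twist":0},{"claw":0,"dx":0,"dy":0,"dz":108,"twist":0}]'
python3 -m pendant '[{"claw":0,"dx":-80,"dy":400,"dz":0,"twist":0},{"claw":0,"dx":-80,"dy":400,"dz":0,"twist":0},{"claw":0,"dx":-80,"dy":400,"dz":0,"twist":0},{"claw":0,"dx":-80,"dy":400,"dz":0,"twist":0},{"claw":0,"dx":-80,"dy":400,"dz":0,"twist":0},{"claw":0,"dx":-80,"dy":400,"dz":0,"twist":0},{"claw":0,"dx":-80,"dy":400,"dz":0,"twist":0},{"claw":0,"dx":-80,"dy":400,"dz":0,"twist":0}]'
python3 -m pendant '[{"claw":0,"dx":0,"dy":2,"dz":0,"twist":0},{"claw":0,"dx":0,"dy":2,"dz":0,"twist":0},{"claw":0,"dx":0,"dy":2,"dz":0,"twist":0}]'
python3 look.py oxy b
python3 - <<'E'
import cv2,numpy as np
w=cv2.imread("pics/w_b.png");s=cv2.imread("pics/s_b.png")
a=cv2.resize(s[225:285,270:350],None,fx=4,fy=4,interpolation=2);b=cv2.resize(s[140:200,365:445],None,fx=4,fy=4,interpolation=2)
cv2.imwrite("pics/v_b.png",np.vstack([w[:350],np.hstack([a,b])]))
E
```

```text
clock: 8.6
tool_pos: [0.5331, -0.1907, 0.1644]
eef_rot: [1.0, 0.026, 0.005, 0.002]
contact_force: [0.9, 0.1, -0.3]
opening: 0.003
finger_force: 0.0
clock: 9.4
tool_pos: [0.45, 0.2046, 0.1585]
eef_rot: [1.0, 0.026, -0.0, 0.0]
contact_force: [0.7, 0.3, -0.4]
opening: 0.008
finger_force: 0.0
clock: 9.7
tool_pos: [0.451, 0.2031, 0.1586]
eef_rot: [1.0, 0.026, -0.0, 0.001]
contact_force: [-0.3, 0.2, -0.7]
opening: 0.006
finger_force: 0.0
9.7 [0.451  0.2031 0.1586] 0.005551201548360512 [-0.2574  0.1994 -0.6509]
pad 0.61 [291.584 189.6  ] [0.4578 0.2216 0.0682]
at z=.067 [0.4574 0.2217 0.067 ]
tip px [317.9329 262.1966]
pointer 0.69 [408.32 172.2 ] [0.6626 0.2399 0.18  ]
mark 0.5 [384.832 168.   ] [0.4858 0.3749 0.0357]
```

View pics/v_b.png

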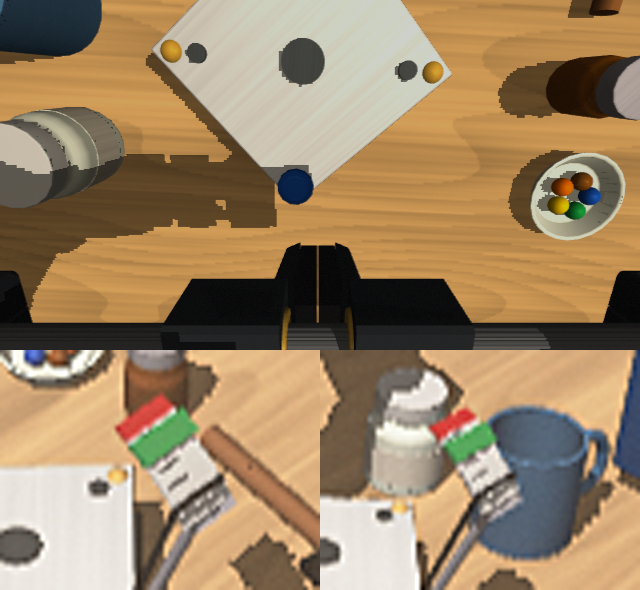

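The fuel pointer is back at rest. In the wrist view the blue pad is at (295,187) and the pivot balls at (171,51) and (433,72). Below right, the oxygen pointer is at rest beneath its green window.

```bash
python3 meas.py oxy b 295 187 171 51 433 72
```

```text
pad px [294.6974 185.5143] 803 [0.4606 0.2199 0.066 ]
balls [array([0.5451, 0.3026, 0.06  ]), array([0.5409, 0.132 , 0.06  ])] 0.1706399557610802
pad-mid 0.08241941603003913 yaw -0.03161406781525647 yaw from balls -0.024718043981298433
rest px [404.7896 177.0948] green px [402.2623 162.7049] 61
s mark 0.0345 off [-4.2286  2.9739] pad travel mm 16.1
s mark [0.0358 0.0179] pad drop mm [np.float64(14.480550684880466), np.float64(16.83530600103645), np.float64(19.18633061109917)] rest px [404.7896 177.0948] [409.2563 174.449 ] [413.7347 171.7962]
```

```bash
python3 -m pendant '[{"claw":0,"dx":8,"dy":17,"dz":-20,"twist":-0.08},{"claw":0,"dx":8,"dy":17,"dz":-60,"twist":-0.08},{"claw":0,"dx":8,"dy":17,"dz":-78,"twist":-0.08},{"claw":0,"dx":8,"dy":17,"dz":-78,"twist":-0.08},{"claw":0,"dx":8,"dy":17,"dz":-78,"twist":-0.08}]'
python3 -m pendant '[{"claw":0,"dx":0,"dy":0,"dz":-7,"twist":0},{"claw":0,"dx":0,"dy":0,"dz":-13,"twist":0},{"claw":0,"dx":0,"dy":0,"dz":-18,"twist":0},{"claw":0,"dx":0,"dy":0,"dz":-22,"twist":0},{"claw":0,"dx":0,"dy":0,"dz":-24.5,"twist":0},{"claw":0,"dx":0,"dy":0,"dz":-25,"twist":0},{"claw":0,"dx":0,"dy":0,"dz":-25,"twist":0}]'
python3 - <<'E'
from h import *
im,_=eyes.snapshot("scene");cv2.imwrite("pics/o1.png",cv2.resize(im[140:200,365:445],None,fx=8,fy=8,interpolation=2))
E
```

```text
clock: 10.45
tool_pos: [0.4592, 0.2211, 0.081]
eef_rot: [1.0, -0.014, -0.0, 0.0]
contact_force: [0.3, 0.4, 1.3]
opening: 0.004
finger_force: 0.0
clock: 11.15
tool_pos: [0.4589, 0.2219, 0.0563]
eef_rot: [1.0, -0.013, 0.0, -0.0]
contact_force: [-2.4, -0.1, 8.2]
opening: 0.004
finger_force: 4.0
```

View pics/o1.png

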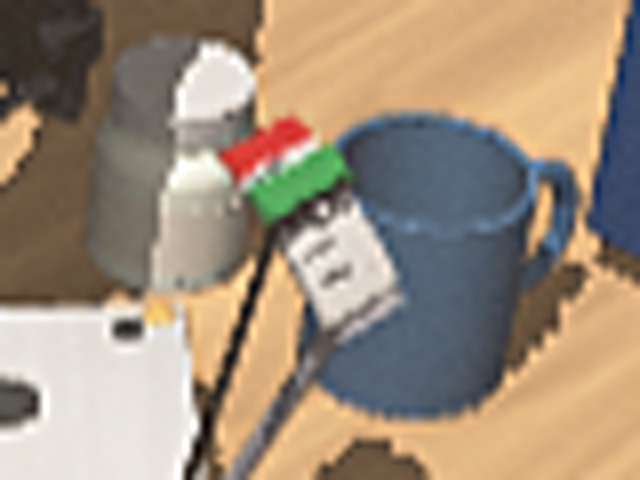

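The wire at about (313,207) lies just under the lower edge of the green, whose centre is at (297,182). It needs roughly 4.3 mm more.

```bash
python3 -m pendant '[{"claw":0,"dx":0,"dy":0,"dz":-1.5,"twist":0},{"claw":0,"dx":0,"dy":0,"dz":-3,"twist":0},{"claw":0,"dx":0,"dy":0,"dz":-4.2,"twist":0},{"claw":0,"dx":0,"dy":0,"dz":-4.2,"twist":0},{"claw":0,"dx":0,"dy":0,"dz":-4.2,"twist":0}]'
python3 - <<'E'
from h import *
im,_=eyes.snapshot("scene");cv2.imwrite("pics/o2.png",cv2.resize(im[140:200,365:445],None,fx=8,fy=8,interpolation=2))
E
```

```text
clock: 11.7
tool_pos: [0.4589, 0.2219, 0.0523]
eef_rot: [1.0, -0.013, 0.0, -0.0]
contact_force: [-2.3, 0.2, 10.4]
opening: 0.007
finger_force: 4.8
```

View pics/o2.png

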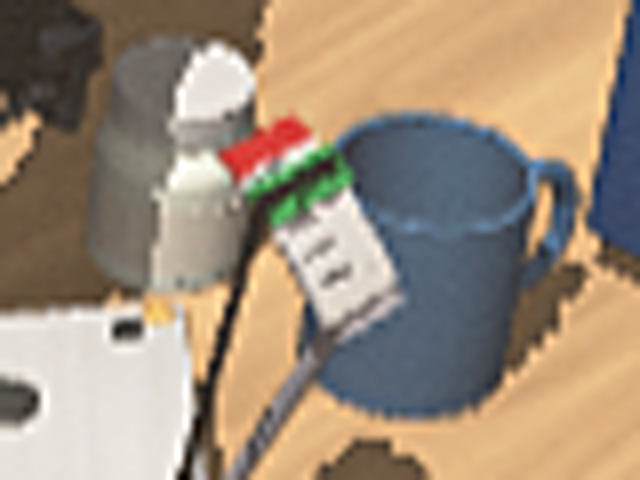

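The wire at (300,183) is in the middle of the green. I'll hold for 2.4 s or more, then release and retreat upward.

```bash
for i in 1 2 3 4; do python3 -m pendant '[{"claw":0,"dx":0,"dy":0,"dz":0,"twist":0},{"claw":0,"dx":0,"dy":0,"dz":0,"twist":0},{"claw":0,"dx":0,"dy":0,"dz":0,"twist":0},{"claw":0,"dx":0,"dy":0,"dz":0,"twist":0},{"claw":0,"dx":0,"dy":0,"dz":0,"twist":0},{"claw":0,"dx":0,"dy":0,"dz":0,"twist":0},{"claw":0,"dx":0,"dy":0,"dz":0,"twist":0}]'|egrep 'clock|tool|contact'; done
python3 -m pendant '[{"claw":0,"dx":0,"dy":0,"dz":8,"twist":0},{"claw":0,"dx":0,"dy":0,"dz":20,"twist":0},{"claw":0,"dx":0,"dy":0,"dz":60,"twist":0},{"claw":0,"dx":0,"dy":0,"dz":108,"twist":0},{"claw":0,"dx":0,"dy":0,"dz":108,"twist":0},{"claw":0,"dx":0,"dy":0,"dz":108,"twist":0},{"claw":0,"dx":0,"dy":0,"dz":108,"twist":0}]'
python3 - <<'E'
from h import *
im,_=eyes.snapshot("scene");a=cv2.imread("pics/s_b.png")
d=cv2.absdiff(im,a).max(2)
print("scale change from rest",[int((d[y:y+40,x:x+40]>60).sum()) for x,y in((295,235),(390,150))])
E
```

```text
clock: 12.45
tool_pos: [0.4589, 0.2219, 0.0523]
contact_force: [-1.4, -0.3, 9.0]
clock: 13.15
tool_pos: [0.4589, 0.2219, 0.0523]
contact_force: [-2.7, 0.1, 10.2]
clock: 13.85
tool_pos: [0.4589, 0.2219, 0.0524]
contact_force: [-1.5, -0.1, 10.3]
clock: 14.55
tool_pos: [0.4589, 0.2219, 0.0524]
contact_force: [-1.9, 0.3, 9.3]
clock: 15.25
tool_pos: [0.4581, 0.2214, 0.1588]
eef_rot: [1.0, -0.013, -0.001, 0.0]
contact_force: [0.0, -0.5, 0.4]
opening: 0.006
finger_force: 0.0
scale change from rest [0, 28]
```

Run:
```python
from h import *
im,_=eyes.snapshot("scene");a=cv2.imread("pics/s_b.png")
d=cv2.absdiff(im,a).max(2)[150:190,390:430]
ys,xs=np.where(d>60);print([(int(x)+390,int(y)+150) for x,y in zip(xs,ys)])
g=cv2.absdiff(im,a).max(2);print("wire area", int((g[165:185,400:418]>60).sum()))
if (g[165:185,400:418]>60).sum()<6: print(r.finish_job())
```

```text
[(390, 150), (391, 150), (401, 150), (402, 150), (403, 150), (404, 150), (405, 150), (390, 151), (401, 151), (402, 151), (403, 151), (404, 151), (405, 151), (400, 152), (401, 152), (402, 152), (403, 152), (404, 152), (399, 153), (400, 153), (401, 153), (402, 153), (404, 153), (398, 154), (399, 154), (400, 154), (402, 154), (398, 155)]
wire area 0
the job is handed in; nothing more can be done
None
```

Both plates, fuel first and then oxygen, were pressed until the pointer stood mid-green, held there for over two seconds and released; the camera showed both pointers back at rest, and the job was handed in at about 15 s.

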